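Wedge the rocking tool case

ROBOT

A 7-joint arm with a two-finger parallel gripper is mounted at the origin on the work surface. World frame = base frame: x ahead of the robot, y to its left, z up, the work surface at z = 0. Lengths are in m, angles in rad, forces in N, time in s.
With the tool pointing down it reaches from about 0.35 to 0.9 m from the base axis. Payload 8.1 kg.
Tool frame: the origin (TCP) lies at the centre of the arm's flange, where the gripper is bolted on; the fingertips stand 178 mm ahead of it and the grasp point (between the pads) lies 159 mm ahead of it; z points along the fingers, y is the direction in which the jaws open and shut (so a half turn about z gives the same grasp; the last joint's range is limited). The gripper opens to 92 mm and grips with 3 to 60 N. Pads are 19 mm wide; open, the fingers measure 130 mm over their backs; the gripper's body (75 mm by 190 mm) begins 47 mm behind the grasp point.
Start: joints at [1.028, 0.434, 0.025, 1.573, -0.012, 1.134, -0.075], TCP at [0.266, -0.566, 0.405] pointing down, gripper open.
Joint ranges: [-2.62, 2.62], [-0.44, 2.09], [-1.27, 1.32], [0.08, 2.57], [-1.32, 4.46], [0.12, 2], [-2.74, 2.74]. Speed limits (rad/s): [2.22, 2.22, 3.01, 3.01, 3.14, 3.14, 3.14].

INTERFACE

Orientations are given as a rotation vector (axis times angle).
In Python, from cell import arm, get_image, camera_model gives the robot as it stands. The module is installed in compiled form; this text tells all that it offers.
- The arm moves only by the shell command python3 -m pendant 'ROWS' [FORCE]. ROWS is JSON, a list that holds one entry, the list of rows, each a list of 7 numbers: the shift along the tool's x, y, z in mm, then the turn, a rotation vector about the tool's x, y, z in rad, then the closure, from -1 (fully open) to 1 (shut). In form: [[[x, y, z, rx, ry, rz, hand], ...]]. A call has 1 to 20 rows; each row is the pose to reach, as a shift and turn from the pose commanded when the call began, along the tool's axes at that moment; what a row does not reach only later rows make up. A row lasts 1/8 s, in which the tool goes at most 62.5 mm and 10.7 degrees, less where a joint would pass 70% of its speed; a pose out of reach is approached as far as the arm can. A call with a gripper value outside its range is refused whole. The fingers move at their own pace and stop on an object; FORCE is the grip in N (left out, the last holds). Time passes only in rows, so rows that repeat a pose let the fingers close. It gives the time, the measured TCP pose, the force and the opening at its end, in the units of the state.
- arm.observe(): the state, without advancing time (a new reading comes with each control period).
- get_image(name): name is "scene" or "top" or "wrist"; returns the picture (400x640x3 uint8, red, green, blue); there is no depth.
- camera_model(name): a dict with "fx", "fy", "cx", "cy" (pixels), "position" and "orientation" of the camera in the world; the wrist camera has in their place "T_tool_cam" (4x4, takes a point from camera to tool coordinates, whose origin is the TCP and whose axes are the flange's). Camera axes: x right, y down, z forward; pixel columns grow to the right and rows downward; lengths in m; the calibration is good to about 2 mm. A picture is of the moment at which its call begins: read the wrist's pose just before it. camera_model takes no time and is no camera call.
- arm.sign_off(): hands the job in, once; it reports no verdict.
The state is a dict: "clock": time; "joints": joint angles; "dq": joint speeds; "joint_efforts": joint torques, N m; "position": TCP position; "ee_rot": TCP orientation; "force": force on the tool from outside, world axes, zero at the start; "ft_torque": the same for the moment, N m; "width": opening from 0.0 (shut) to 1.0 (fully open).
Only numpy, scipy, OpenCV 4.12 (cv2) and the standard library are available. Lean on these libraries where they do the work, as an engineer would, in place of code of your own. Each camera call takes 0.05 s, during which the arm holds its last target.

TASK

The grey tool case on its dark wooden base rocks because the foot under the yellow tape cross does not reach the bench. Push the red wedge along the bench, thin end first, under that foot until it is snug, without lifting the wedge, shifting the case or disturbing anything else; then test by pressing down firmly (about 10 N) on the tape cross, and push the wedge further if the case still rocks. Finish with the wedge in, the case level, and the fingers still pressing down firmly on the cross.

Things in the scene. Friction and masses are not known exactly. Their poses are not given: they have to be found in the camera images.
- chest: Loose tool case, about 4 kg: a dark wooden base board 300 x 300, its top face 50 above the bench and underside 32, carrying a low grey-green drawer case (180 x 180, top at 115, over board x -30..150, y -150..30). Origin: on the bench under the board's middle, z up. It stands level on three domed feet at (120, 120), (-120, -120), (120, -120). Pressing the cross with 2 to 4 N tips it until the short foot meets the bench.
- short_foot (a point): The point on the bench plane straight below the middle of the short foot (chest frame -120, 120, 0). The foot is a flat black rubber disc, 40 dia, 10 high, on a thin screw; its underside hangs 9 to 14 mm above the bench (differs each time).
- press_spot (a point): Middle of the yellow tape cross (about 60 x 60) on the base board's top face, straight above the short foot: chest frame -120, 120, 50. It is 30 mm from both edges of the board and 90 mm from the drawer case.
- wedge: Red wooden wedge flat on the bench, 140 x 44, 90 g. Origin: centre of its underside; x along it to the thin end, z up. 2 thick at x = +70, rising evenly to 26 at the upright back (x = -70). It starts on the board's +y side, 20 to 55 mm short of the foot, pointing roughly at it. It slides with under 1 N until it meets the foot, then the push rises past 5 N; pushed on beyond about 10 N it shifts the case.
- wax_tin: Flat round aluminium tin, 72 dia x 26 high, standing on top of the drawer case. Bystander. Origin: centre of its underside.
- offcut: Dark wooden offcut block, 45 x 80 x 28 high, on the bench in front of the base board. Bystander. Origin: centre of its underside.
- gouge: Turning gouge lying on the bench, 300 long, turned wooden handle and steel blade. Bystander. Origin: at its middle on the bench, x along it towards the blade.
- finial: Turned wooden finial standing upright, 60 dia foot, 135 high. Bystander. Origin: centre of its underside.
- jar: Amber jar with black lid, 70 dia x 90 high. Bystander. Origin: centre of its underside.
- hammer: Hammer lying on the left of the bench. Bystander.
- collar: Steel collar ring lying flat on the base board, 70 outer dia, 20 high. Bystander. Origin: centre of its underside.
Things that resemble listed ones, but are neither listed nor needed, are in the scene too. Of the things that look like the wedge, take the one that is farthest to the robot's left at the start.

How it is judged:
On the way:
1. the wedge has been pushed under the short foot (y of short_foot in the frame of wedge between -0.03 and 0.03 m and x of short_foot in the frame of wedge between 0 and 0.07 m), for 0.1 s.
At the end, for the whole second after the job is handed in: The fingers press within 50 mm of the cross with over 5.5 N, the case is still and level within 0.012 rad, and the wedge lies flat on the bench under the short foot (foot centre within 30 mm of its centre line, over its thin half), carrying over 2 N of it (all of step 1 and contact force between the fingers and chest above 5.5 N and horizontal distance between the grasp point and press_spot below 0.05 m and z of the grasp point in the frame of press_spot above -0.005 m and contact force between wedge and chest above 2 N and angle between chest's own z axis and vertical below 0.012 rad and angular speed of chest below 0.05 rad/s and height (world z) of wedge below 0.006 m); the arm keeps its last pose, push and grip.
It fails at once if the wedge is lifted off the bench (more than 12 mm) or tipped up (height (world z) of wedge above 0.012 m or angle between wedge's own z axis and vertical above 0.3 rad).
It fails at once if the case is shifted more than 30 mm, lifted or tipped over 0.2 rad (distance of chest from where it was at the start of the episode above 0.03 m or angle between chest's own z axis and vertical above 0.2 rad).
It fails at once if a bystander is moved more than 20 mm (40 mm for the tin and the collar, which stand on the case and board) (distance of any of wax_tin, collar from where it was at the start of the episode above 0.04 m or distance of any of offcut, gouge, finial, jar, hammer from where it was at the start of the episode above 0.02 m).
It also fails if it takes over 48 s, if anything falls off the work surface, if the arm or the gripper's body presses on something with over 40 N, if the wrist force passes 120 N, or if a joint passes its speed limit or range.

## Working session

There is one attempt and no reset: what is moved stays moved. The work goes in short steps, Python scripts to look and compute and a shell command to move; the robot and the scene stay as the last step left them, time stands still between calls to the robot, and variables do not carry over. Pictures are saved under pics/ and viewed, and the job is handed in when it is done.

```bash
mkdir -p pics
python3 - <<'E'
from cell import arm,get_image,camera_model
import cv2
s=arm.observe();print(s)
for n in("scene","top","wrist"):
    print(n,camera_model(n))
    cv2.imwrite(f"pics/{n}0.png",get_image(n)[:,:,::-1])
E
```

```text
{'clock': 0.0, 'joints': array([ 1.0283707 ,  0.43523476,  0.02494834,  1.57410106, -0.01156256,
        1.13399361, -0.0750528 ]), 'dq': array([-0.00015955, -0.00094847,  0.00150515, -0.00127138, -0.00014711,
       -0.00153038,  0.00109589]), 'joint_efforts': array([-5.81720287e-04, -6.67851663e+01,  9.84916762e-01, -3.14461219e+01,
       -6.05734158e-02,  4.28639946e-02,  1.54954964e-04]), 'position': array([ 0.26599135, -0.56531736,  0.40393562]), 'ee_rot': array([-3.06445401e+00, -6.85015924e-01,  7.99903772e-04]), 'force': array([0.05770684, 0.20103911, 0.22183879]), 'ft_torque': array([-0.0005782 ,  0.0608819 ,  0.00490915]), 'width': 0.9989576171943307}
scene {'fx': 361.9187030683723, 'fy': 361.9187030683723, 'cx': 309.57751610973594, 'cy': 201.46198480182022, 'position': array([ 1.57287633, -0.08677581,  0.84569036]), 'orientation': array([-1.78534062, -1.48149453,  0.76321202])}
top {'fx': 510.65486090286527, 'fy': 510.65486090286527, 'cx': 324.77458056660123, 'cy': 198.41288154807847, 'position': array([0.25227033, 0.08242968, 1.67509605]), 'orientation': array([-2.14391931,  2.12649113, -0.20621838])}
wrist {'fx': 310.85534383056364, 'fy': 310.85534383056364, 'cx': 311.04066829125486, 'cy': 195.02911106834475, 'T_tool_cam': array([[ 1.02527675e-03, -9.50375602e-01, -3.11103139e-01,
         8.45053526e-02],
       [ 9.99999106e-01,  1.24158736e-03, -4.97257928e-04,
         6.57513968e-04],
       [ 8.58843529e-04, -3.11102351e-01,  9.50376025e-01,
         2.14420537e-02],
       [ 0.00000000e+00,  0.00000000e+00,  0.00000000e+00,
         1.00000000e+00]])}
```

View pics/scene0.png

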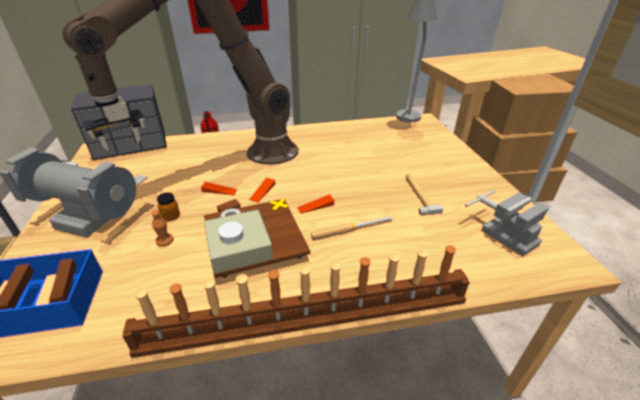

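View pics/top0.png

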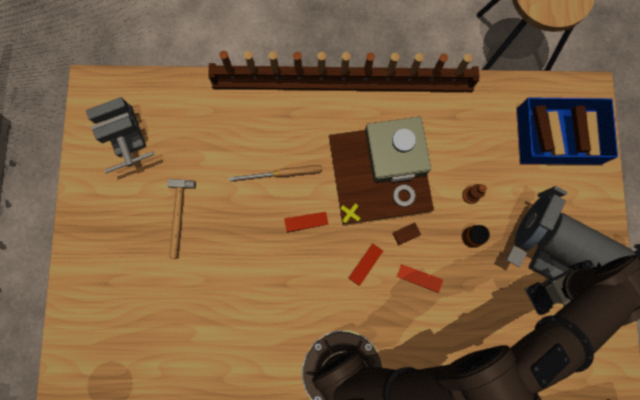

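View pics/wrist0.png

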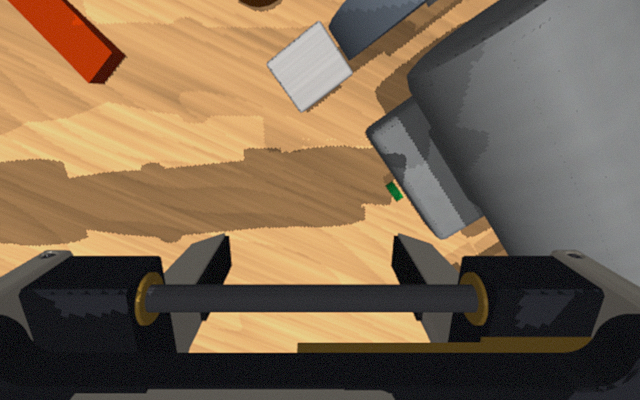

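The top view shows three red wedge-like pieces, at (306,222), (366,264) and (420,278). The robot's left is image-left, so (306,222) is the farthest left, and it also points at the cross at (350,213). I'll check it in a close crop.

```bash
cat > h.py <<'E'
import numpy as np,cv2
from scipy.spatial.transform import Rotation as R
from cell import arm,get_image,camera_model
def cam(name,s=None):
    m=camera_model(name);K=np.array([[m['fx'],0,m['cx']],[0,m['fy'],m['cy']],[0,0,1]])
    if 'position' in m:
        return K,R.from_rotvec(m['orientation']).as_matrix(),np.array(m['position'])
    T=np.eye(4);T[:3,:3]=R.from_rotvec(s['ee_rot']).as_matrix();T[:3,3]=s['position']
    T=T@m['T_tool_cam'];return K,T[:3,:3],T[:3,3]
def back(c,uv,z):
    K,Rm,p=c;d=Rm@np.linalg.inv(K)@np.array([uv[0],uv[1],1.]);return p+d*(z-p[2])/d[2]
def proj(c,X):
    K,Rm,p=c;q=K@(Rm.T@(np.array(X)-p));return q[:2]/q[2]
E
python3 - <<'E'
from h import *
im=cv2.imread('pics/top0.png')
x0,y0,x1,y1=270,110,440,300
cv2.imwrite('pics/crop0.png',cv2.resize(im[150:300,270:440],None,fx=4.5,fy=4,interpolation=cv2.INTER_CUBIC)[:600])
cv2.imwrite('pics/crop0.png',cv2.resize(im[110:250,270:450],None,fx=4.3,fy=4.3,interpolation=cv2.INTER_CUBIC))
c=cam('top')
for uv,z in [((306,222),.01),((366,264),.01),((420,278),.01),((350,213),.05)]:print(uv,back(c,uv,z).round(3))
hsv=cv2.cvtColor(im,cv2.COLOR_BGR2HSV)
m=(((hsv[...,0]<9)|(hsv[...,0]>174))&(hsv[...,1]>190)&(hsv[...,2]>120)).astype('uint8')
n,l,st,ce=cv2.connectedComponentsWithStats(m)
for i in range(1,n):
    if st[i,4]>200:
        pts=np.argwhere(l==i)[:,::-1].astype(np.float32)
        b=cv2.boxPoints(cv2.minAreaRect(pts));print(st[i],b.round(1).tolist());print([back(c,u,.01)[:2].round(3).tolist() for u in b])
y=((abs(hsv[...,0].astype(int)-29)<5)&(hsv[...,1]>190)&(hsv[...,2]>120)).astype('uint8')
n,l,st,ce=cv2.connectedComponentsWithStats(y)
for i in range(1,n):
    if st[i,4]>30: print('Y',st[i],ce[i],back(c,ce[i],.05))
E
```

```text
(306, 222) [0.472 0.12  0.01 ]
(366, 264) [ 0.337 -0.077  0.01 ]
(420, 278) [ 0.293 -0.251  0.01 ]
(350, 213) [ 0.497 -0.023  0.05 ]
[285 212  43  19 534] [[284.1000061035156, 218.3000030517578], [325.3999938964844, 211.39999389648438], [327.5, 224.10000610351562], [286.20001220703125, 231.0]]
[[0.484, 0.192], [0.508, 0.056], [0.466, 0.049], [0.442, 0.184]]
[349 244  33  41 541] [[348.20001220703125, 277.70001220703125], [372.0, 243.1999969482422], [382.70001220703125, 250.5], [358.8999938964844, 285.1000061035156]]
[[0.292, -0.019], [0.404, -0.097], [0.38, -0.132], [0.269, -0.053]]
[398 265  45  27 571] [[396.70001220703125, 276.6000061035156], [401.20001220703125, 264.20001220703125], [442.6000061035156, 279.29998779296875], [438.0, 291.79998779296875]]
[[0.297, -0.176], [0.337, -0.191], [0.289, -0.324], [0.25, -0.308]]
Y [341 204  19  18 162] [350.08641975 212.7345679 ] [ 0.49806385 -0.02286914  0.05      ]
```

View pics/crop0.png

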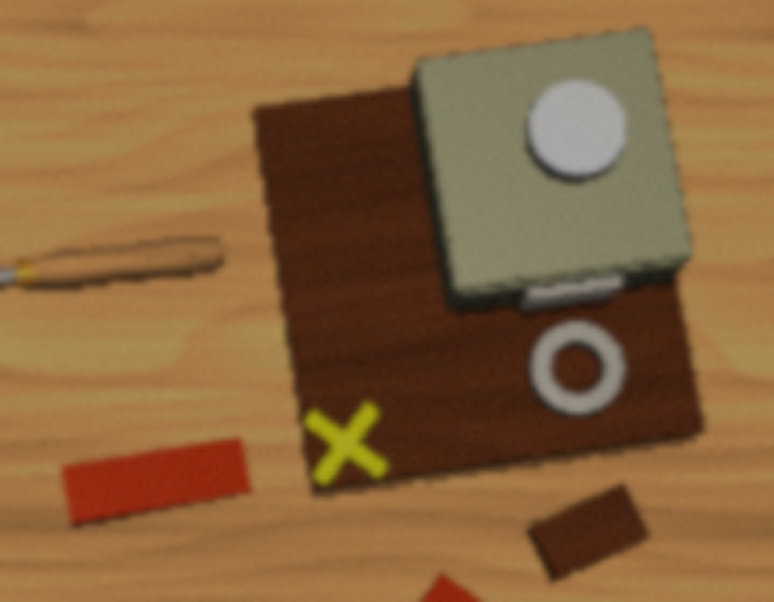

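The crop confirms it. The leftmost red piece, about 140x44 mm, lies on the board's +y side with its axis running through the cross. Next I'll work out the move to a hover point behind its back face, with the jaw axis across the push.

```bash
cat >> h.py <<'E'
def plan(tcp,dirn):
    """shift (mm) and rotvec in tool axes: tool z down, tool x = -dirn"""
    s=arm.observe();R0=R.from_rotvec(s['ee_rot']).as_matrix()
    d=np.array([dirn[0],dirn[1],0.]);d/=np.linalg.norm(d)
    z=np.array([0,0,-1.]);x=-d;y=np.cross(z,x)
    R1=np.c_[x,y,z]
    print('shift',(R0.T@(np.array(tcp)-s['position'])*1000).round(1),'rot',R.from_matrix(R0.T@R1).as_rotvec().round(3),'now',s['position'].round(4),'F',s['force'].round(2),'t',s['clock'],'w',round(s['width'],2))
E
python3 -c "
from h import *
plan((0.453,0.245,0.36),(0.17,-0.985))"
```

```text
shift [ 514.2 -653.6   44.9] rot [-1.000e-03 -1.000e-03 -1.302e+00] now [ 0.266  -0.5654  0.4041] F [-0.07 -0.57  0.65] t 0.15 w 1.0
```

```bash
python3 -m pendant '[[[100,-200,-40,0,0,-0.4,0.56],[100,-200,-40,0,0,-0.4,0.56],[100,-200,-40,0,0,-0.4,0.56],[100,-200,-40,0,0,-0.4,0.56],[514,-654,-20,0,0,-1.302,0.56],[514,-654,-20,0,0,-1.302,0.56],[514,-654,-20,0,0,-1.302,0.56],[514,-654,-20,0,0,-1.302,0.56],[514,-654,-20,0,0,-1.302,0.56],[514,-654,-20,0,0,-1.302,0.56],[514,-654,-20,0,0,-1.302,0.56],[514,-654,-20,0,0,-1.302,0.56],[514,-654,-20,0,0,-1.302,0.56],[514,-654,-20,0,0,-1.302,0.56],[514,-654,45,0,0,-1.302,0.56],[514,-654,45,0,0,-1.302,0.56],[514,-654,45,0,0,-1.302,0.56],[514,-654,45,0,0,-1.302,0.56]]]'
python3 - <<'E'
from h import *
plan((0.453,0.245,0.36),(0.17,-0.985))
s=arm.observe();im=get_image('wrist')[:,:,::-1];cv2.imwrite('pics/w1.png',im);np.save('s1.npy',s,allow_pickle=True)
cv2.imwrite('pics/top1.png',get_image('top')[:,:,::-1])
E
```

```text
clock: 2.4
position: [0.4534, 0.245, 0.3618]
ee_rot: [2.024, 2.401, 0.004]
force: [0.5, -0.5, -0.1]
width: 0.22
shift [ 0.1 -0.4  1.8] rot [ 0.003 -0.001 -0.001] now [0.4534 0.245  0.3618] F [ 0.51 -0.51 -0.14] t 2.4 w 0.22
```

View pics/w1.png

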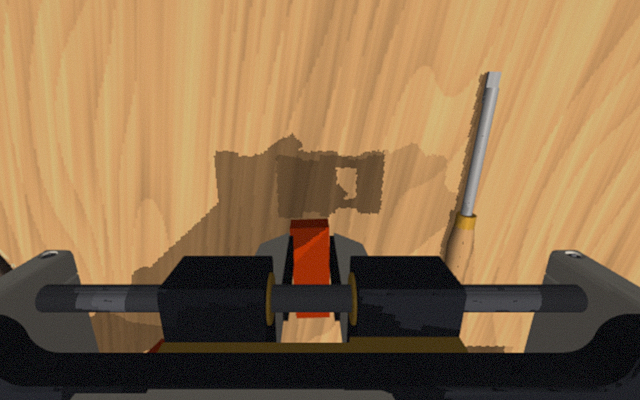

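The wrist view shows the wedge's back at about (310,220), centred between the fingers. I'll measure the back corners.

Run:
```python
from h import *
im=cv2.imread('pics/w1.png')
cv2.imwrite('pics/w1c.png',cv2.resize(im[205:325,250:370],None,fx=5,fy=5,interpolation=cv2.INTER_CUBIC))
s=np.load('s1.npy',allow_pickle=True).item();c=cam('wrist',s)
for uv,z in [((291,219),0),((329,219),0),((295,317),.003),((327,317),.003),((292,232),.026),((328,232),.026)]:print(uv,back(c,uv,z).round(4))
```

```text
(291, 219) [0.4406 0.1854 0.    ]
(329, 219) [0.4848 0.193  0.    ]
(295, 317) [0.4665 0.0507 0.003 ]
(327, 317) [0.5078 0.0577 0.003 ]
(292, 232) [0.4439 0.1811 0.026 ]
(328, 232) [0.4832 0.1878 0.026 ]
```

View pics/w1c.png

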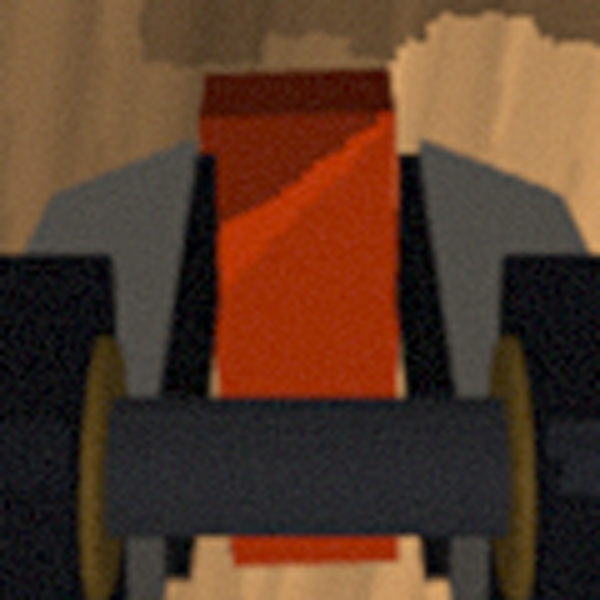

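View pics/top1.png

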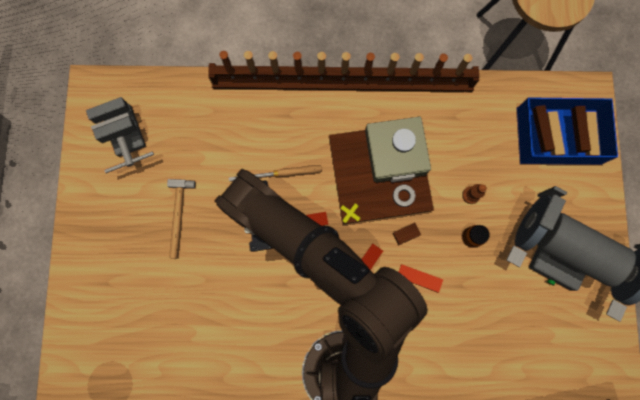

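```bash
python3 -m pendant '[[[0,0,60,0,0,0,0.56],[0,0,120,0,0,0,0.56],[0,0,160,0,0,0,0.56],[0,0,173,0,0,0,0.56],[0,0,173,0,0,0,0.56],[-20,0,173,0,0,0,0.56],[-35,0,173,0,0,0,0.56],[-35,0,173,0,0,0,0.56]]]'
python3 - <<'E'
from h import *
plan((0.453,0.245,0.186),(0.17,-0.985))
cv2.imwrite('pics/w2.png',get_image('wrist')[:,:,::-1])
E
```

```text
clock: 3.5
position: [0.4595, 0.2094, 0.1878]
ee_rot: [2.026, 2.399, 0.002]
force: [0.3, -0.0, 0.5]
width: 0.223
shift [36.2 -0.5  1.8] rot [ 0.002  0.    -0.003] now [0.4595 0.2094 0.1878] F [ 0.27 -0.01  0.52] t 3.5 w 0.22
```

View pics/w2.png

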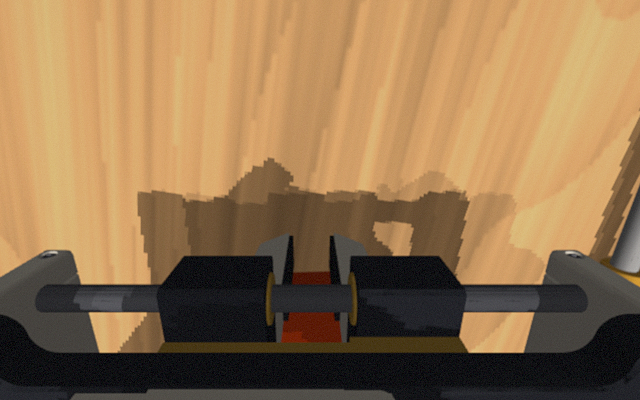

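```bash
python3 -m pendant '[[[-6,0,1,0,0,0,0.56],[-11,0,1,0,0,0,0.56],[-15,0,1,0,0,0,0.56],[-20,0,1,0,0,0,0.56],[-25,0,1,0,0,0,0.56],[-30,0,1,0,0,0,0.56],[-36,0,1,0,0,0,0.56],[-42,0,1,0,0,0,0.56],[-48,0,1,0,0,0,0.56],[-54,0,1,0,0,0,0.56],[-60,0,1,0,0,0,0.56],[-66,0,1,0,0,0,0.56],[-72,0,1,0,0,0,0.56],[-78,0,1,0,0,0,0.56],[-84,0,1,0,0,0,0.56],[-88,0,1,0,0,0,0.56],[-88,0,1,0,0,0,0.56]]]'
python3 - <<'E'
from h import *
plan((0.453,0.245,0.186),(0.17,-0.985))
cv2.imwrite('pics/w3.png',get_image('wrist')[:,:,::-1])
im=get_image('scene')[:,:,::-1]
cv2.imwrite('pics/sc3.png',cv2.resize(im[150:290,180:420],None,fx=3.3,fy=3.3,interpolation=cv2.INTER_CUBIC))
im=get_image('top')[:,:,::-1]
cv2.imwrite('pics/t3.png',cv2.resize(im[120:300,230:450],None,fx=3.3,fy=3.3,interpolation=cv2.INTER_CUBIC))
E
```

```text
clock: 5.68
position: [0.4738, 0.1233, 0.1856]
ee_rot: [2.025, 2.402, -0.001]
force: [-1.1, 1.0, 0.7]
width: 0.22
shift [123.5   0.2  -0.4] rot [-0.     0.    -0.001] now [0.4738 0.1233 0.1856] F [-1.11  1.02  0.67] t 5.675 w 0.22
```

View pics/w3.png

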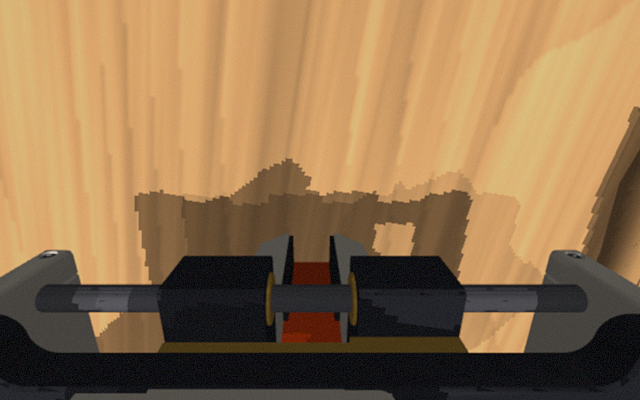

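View pics/sc3.png

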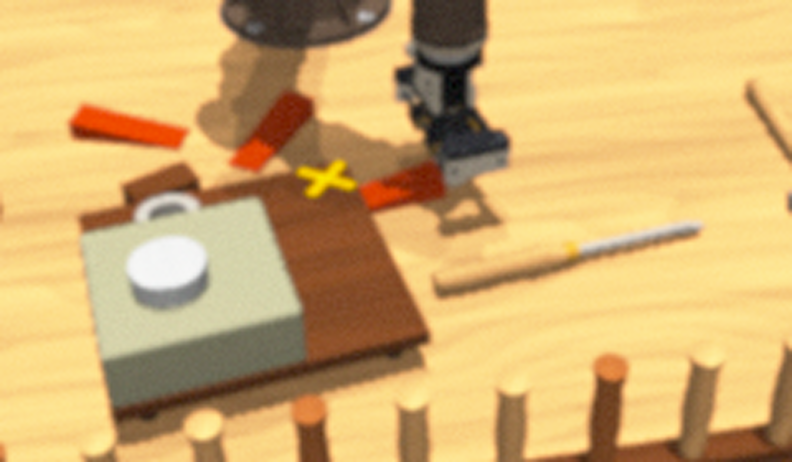

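View pics/t3.png

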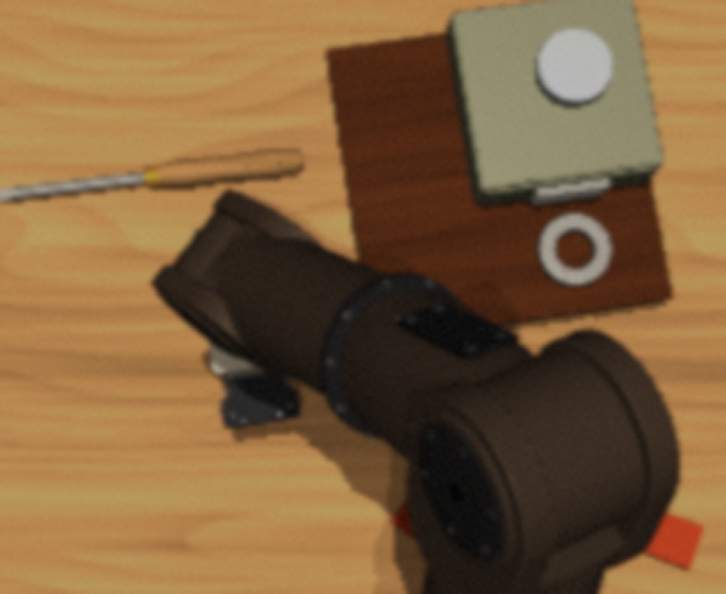

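```bash
cat > f.py <<'E'
from h import *
s=arm.observe();d=np.array([.17,-.985,0]);F=s['force']
a=(np.array([.498,-.023,0])-s['position'])@d
print('t',s['clock'],'reaction',round(-F@d,2),'F',F.round(2),'x_foot_in_wedge(mm)',round(a*1000-79.5,1),s['position'].round(4))
E
python3 -m pendant '[[[-4,0,0,0,0,0,0.56],[-8,0,0,0,0,0,0.56],[-12,0,0,0,0,0,0.56],[-16,0,0,0,0,0,0.56],[-16,0,0,0,0,0,0.56]]]' >/dev/null; python3 f.py
python3 -m pendant '[[[-2,0,0,0,0,0,0.56],[-4,0,0,0,0,0,0.56],[-4,0,0,0,0,0,0.56]]]'>/dev/null; python3 f.py
```

```text
t 6.45 reaction 3.21 F [ 0.16  3.29 -0.37] x_foot_in_wedge(mm) 53.5 [0.4765 0.1083 0.1858]
t 6.825 reaction 10.0 F [-1.3   9.92 -1.15] x_foot_in_wedge(mm) 51.1 [0.4769 0.106  0.1859]
```

```bash
python3 -m pendant '[[[0,0,0,0,0,0,0.56]]]'>/dev/null; python3 f.py; python3 -m pendant '[[[15,0,0,0,0,0,0.56],[35,0,0,0,0,0,0.8],[50,0,-20,0,0,0,1],[50,0,-80,0,0,0,1],[50,0,-120,0,0,0,1],[50,0,-120,0,0,0,1],[50,0,-120,0,0,0,1]]]' 
python3 f.py
python3 - <<'E'
from h import *
s=arm.observe();np.save('s4.npy',s,allow_pickle=True)
cv2.imwrite('pics/w4.png',get_image('wrist')[:,:,::-1])
im=get_image('scene')[:,:,::-1];cv2.imwrite('pics/sc4f.png',im)
cv2.imwrite('pics/sc4.png',cv2.resize(im[150:290,180:420],None,fx=3.3,fy=3.3,interpolation=cv2.INTER_CUBIC))
E
```

```text
t 6.95 reaction 9.06 F [-2.31  8.8  -1.12] x_foot_in_wedge(mm) 51.1 [0.4769 0.106  0.1859]
clock: 7.82
position: [0.4683, 0.1531, 0.3052]
ee_rot: [2.024, 2.402, -0.002]
force: [0.2, -0.8, 0.2]
width: 0.005
t 7.825 reaction -0.87 F [ 0.19 -0.85  0.2 ] x_foot_in_wedge(mm) 99.0 [0.4683 0.1531 0.3052]
```

View pics/w4.png

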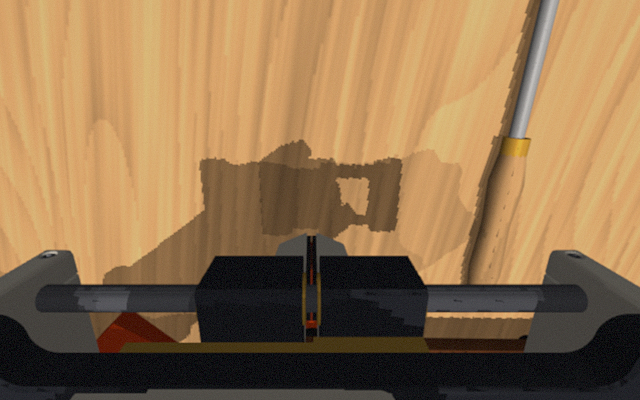

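View pics/sc4.png

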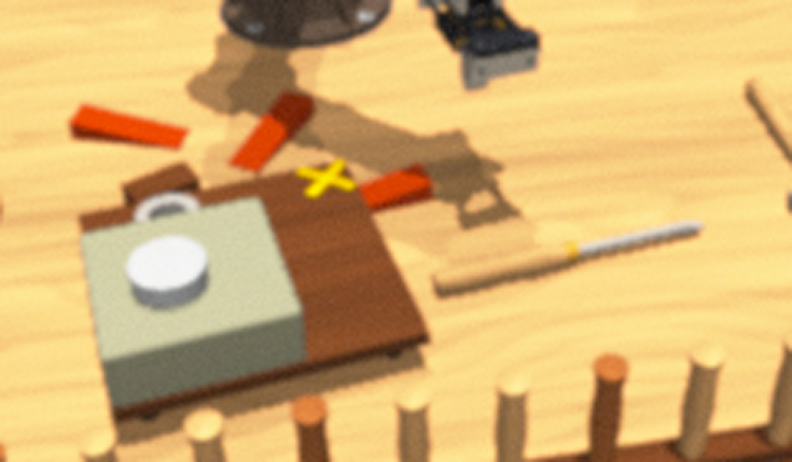

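The wedge's front now sits under the board edge. The push rose to 10 N at x_foot ≈ 51 mm, which fits a gap of about 9 mm. The cross has not moved in the scene view. Next is the press test.

```bash
python3 -c "
from h import *
plan((0.498,-0.023,0.24),(0.17,-0.985))"
```

```text
shift [-178.5   -0.4   64.7] rot [-0.002  0.001 -0.   ] now [0.4682 0.153  0.3046] F [ 0.37 -0.72 -0.4 ] t 7.925 w 0.0
```

```bash
python3 -m pendant '[[[-60,0,0,0,0,0,1],[-120,0,0,0,0,0,1],[-178,0,20,0,0,0,1],[-178,0,50,0,0,0,1],[-178,0,64,0,0,0,1],[-178,0,64,0,0,0,1]]]' 
python3 f.py
python3 - <<'E'
from h import *
im=get_image('scene')[:,:,::-1];cv2.imwrite('pics/sc5f.png',im)
cv2.imwrite('pics/sc5.png',cv2.resize(im[130:270,180:420],None,fx=3.3,fy=3.3,interpolation=cv2.INTER_CUBIC))
cv2.imwrite('pics/w5.png',get_image('wrist')[:,:,::-1])
E
```

```text
clock: 8.68
position: [0.4983, -0.021, 0.2407]
ee_rot: [-2.02, -2.403, 0.002]
force: [-0.5, 0.0, -0.3]
width: 0.008
t 8.675 reaction 0.08 F [-0.49  0.   -0.34] x_foot_in_wedge(mm) -77.6 [ 0.4983 -0.021   0.2407]
```

View pics/sc5.png

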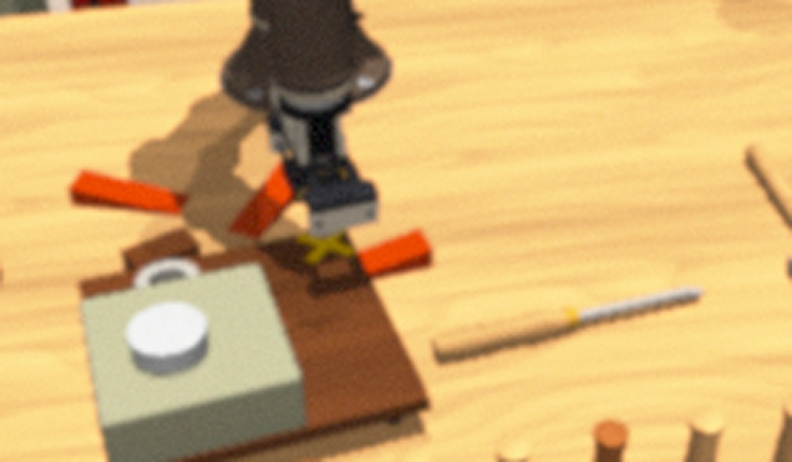

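View pics/w5.png

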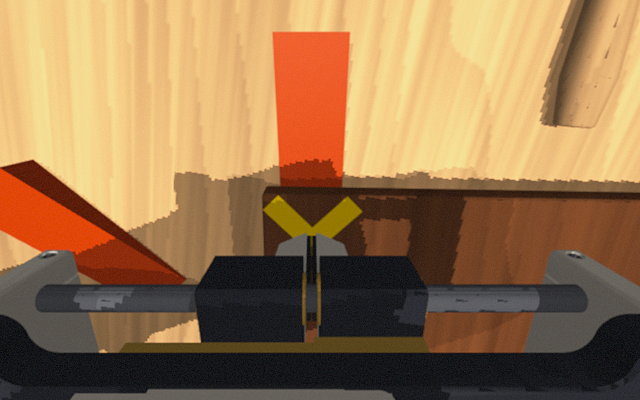

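The wedge runs straight in under the board and is centred below the cross, with its back edge at row 32. I'll press down in small steps.

```bash
python3 - <<'E'
from h import *
s=arm.observe();c=cam('wrist',s)
d=np.array([.17,-.985,0])
for z in (0,.026):
  b=back(c,(311.5,32),z);v=np.array([.498,-.023,0])-b;print(b.round(4),'x_foot',v@d*1000-70,'lat',v@np.array([.985,.17,0])*1000)
E
python3 -m pendant '[[[-1,0,5,0,0,0,1],[-2,0,9,0,0,0,1],[-2,0,11,0,0,0,1],[-2,0,12,0,0,0,1],[-2,0,12,0,0,0,1]]]' >/dev/null;python3 f.py
python3 -m pendant '[[[0,0,1,0,0,0,1],[0,0,2,0,0,0,1],[0,0,2,0,0,0,1]]]' >/dev/null;python3 f.py
```

```text
[0.4782 0.099  0.    ] x_foot 53.489673564209994 lat -1.25684910997551
[0.479  0.0946 0.026 ] x_foot 49.08670808795833 lat -1.2338456096030295
t 9.4 reaction 0.11 F [ 0.25  0.15 -0.21] x_foot_in_wedge(mm) -80.7 [ 0.4992 -0.024   0.2297]
t 9.775 reaction 0.29 F [-0.88  0.15  1.82] x_foot_in_wedge(mm) -80.7 [ 0.4993 -0.024   0.2278]
```

```bash
python3 -m pendant '[[[0,0,1,0,0,0,1],[0,0,1,0,0,0,1]]]' >/dev/null;python3 f.py
python3 -m pendant '[[[0,0,1,0,0,0,1],[0,0,1,0,0,0,1]]]' >/dev/null;python3 f.py
python3 -m pendant '[[[0,0,1,0,0,0,1],[0,0,1,0,0,0,1]]]' >/dev/null;python3 f.py
```

```text
t 10.025 reaction -0.18 F [-2.99 -0.7  13.84] x_foot_in_wedge(mm) -80.5 [ 0.4992 -0.0238  0.2275]
t 10.275 reaction -0.29 F [-7.79 -1.64 26.99] x_foot_in_wedge(mm) -80.4 [ 0.4992 -0.0237  0.2273]
t 10.525 reaction 0.61 F [-12.4   -1.52  40.04] x_foot_in_wedge(mm) -80.3 [ 0.4992 -0.0236  0.2271]
```

The contact is stiff, about 13 N/mm, and the board sank less than 1 mm from first touch up to 40 N, so the wedge is snug. That was harder than wanted, so I'm easing off to about 10 N.

```bash
python3 -m pendant '[[[0,0,-4,0,0,0,1],[0,0,-4,0,0,0,1],[0,0,-4,0,0,0,1]]]' >/dev/null;python3 f.py
python3 -m pendant '[[[0,0,1,0,0,0,1],[0,0,1,0,0,0,1],[0,0,1,0,0,0,1]]]' >/dev/null;python3 f.py
python3 - <<'E'
from h import *
im=get_image('scene')[:,:,::-1];cv2.imwrite('pics/sc6f.png',im)
cv2.imwrite('pics/sc6.png',cv2.resize(im[130:270,180:420],None,fx=3.3,fy=3.3,interpolation=cv2.INTER_CUBIC))
cv2.imwrite('pics/w6.png',get_image('wrist')[:,:,::-1])
E
```

```text
t 10.9 reaction 0.26 F [-0.25  0.22 -0.13] x_foot_in_wedge(mm) -80.7 [ 0.4991 -0.0241  0.2284]
t 11.275 reaction -0.59 F [-1.79 -0.91  5.94] x_foot_in_wedge(mm) -80.6 [ 0.4992 -0.024   0.2277]
```

View pics/sc6.png

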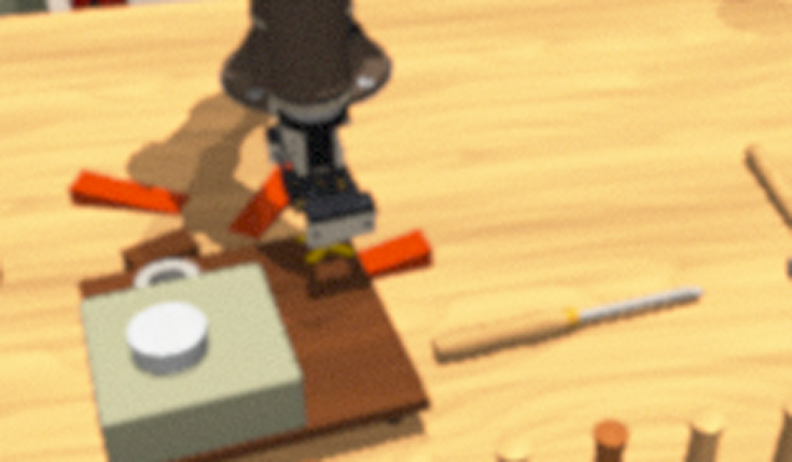

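View pics/w6.png

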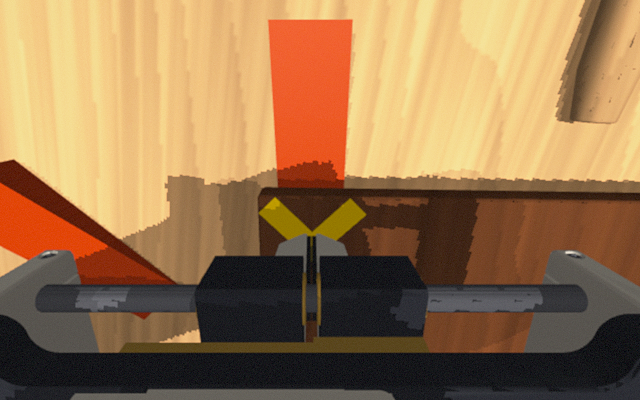

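The board top is at z ≈ 0.050 under the fingertips, which means level, and the wedge hasn't moved. I'll raise the press to about 12 N and check that it holds.

```bash
python3 f.py; python3 -m pendant '[[[0,0,0.5,0,0,0,1],[0,0,0.5,0,0,0,1],[0,0,0.5,0,0,0,1],[0,0,0.5,0,0,0,1]]]' >/dev/null;python3 f.py
python3 -m pendant '[[[0,0,0,0,0,0,1],[0,0,0,0,0,0,1],[0,0,0,0,0,0,1],[0,0,0,0,0,0,1],[0,0,0,0,0,0,1],[0,0,0,0,0,0,1],[0,0,0,0,0,0,1],[0,0,0,0,0,0,1]]]' >/dev/null;python3 f.py
python3 - <<'E'
from h import *
s=arm.observe();c=cam('wrist',s);im=get_image('wrist')[:,:,::-1]
cv2.imwrite('pics/w7.png',im)
d=np.array([.17,-.985,0])
for z in (0,.026):
  b=back(c,(311,19),z);v=np.array([.498,-.023,0])-b;print(b.round(4),'x_foot',v@d*1000-70)
a=cv2.imread('pics/sc4f.png').astype(int)  ; b=get_image('scene')[:,:,::-1]
# tin/collar/gouge/hammer shift vs start
s0=cv2.imread('pics/scene0.png')
for n,(x,y,w,h) in dict(tin=(212,215,38,32),gouge=(310,210,85,30),jar=(155,190,28,32),finial=(148,205,28,42),hammer=(400,170,45,48),case=(205,245,70,30),boardcorner=(285,235,28,35)).items():
    t=s0[y:y+h,x:x+w];r=cv2.matchTemplate(b[y-6:y+h+6,x-6:x+w+6].copy(),t,cv2.TM_CCOEFF_NORMED);_,m,_,p=cv2.minMaxLoc(r);print(n,np.array(p)-6,round(m,3))
E
```

```text
t 11.375 reaction 0.36 F [-2.02  0.02  5.86] x_foot_in_wedge(mm) -80.7 [ 0.4992 -0.024   0.2277]
t 11.875 reaction 0.81 F [-3.23  0.27 12.08] x_foot_in_wedge(mm) -80.6 [ 0.4992 -0.0239  0.2276]
t 12.875 reaction 0.08 F [-3.19 -0.47 11.05] x_foot_in_wedge(mm) -80.6 [ 0.4992 -0.0239  0.2276]
[0.4775 0.1    0.    ] x_foot 54.60004075339725
[0.4784 0.0948 0.026 ] x_foot 49.353620775833235
tin [0 0] 0.997
gouge [0 0] 0.992
jar [0 0] 0.985
finial [0 0] 0.994
hammer [0 0] 0.996
case [0 0] 0.998
boardcorner [0 0] 0.997
```

```bash
python3 -c "
from cell import arm
print(arm.sign_off())"
```

```text
the job is handed in; nothing more can be done
None
```

I pushed the leftmost red wedge along the bench, thin end first, under the short foot until it was snug. I then pressed on the tape cross and handed the job in at about 13 s with the fingers still pressing at 11–12 N. No verdict is reported, so what follows rests on my own last checks.

- **Wedge:** the push reaction rose to about 10 N, right at the stated limit. The foot centre sits at about x = 49–51 mm in the wedge frame and about 1 mm off its centre line.
- **Case:** it is level within what I could measure. The board top under the fingertips is at about 50 mm, and it sank less than 1 mm (about 0.004 rad) under load, so I did not push the wedge further.
- **Bystanders:** template matching on the scene picture showed no pixel shift of the tin, gouge, jar, finial, hammer or case. I did not match the collar or offcut this way, but they look unmoved in the pictures.
- **Too-hard press:** during the test, the finger press briefly reached 40 N because the contact was stiffer than I expected. I backed off at once, and the wedge and case had not moved.

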